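# Shut the moisture analyser and start it at its touch-free sensor

## Robot

A 7-joint arm with a two-finger parallel gripper is mounted at the origin on the work surface. World frame = base frame: x ahead of the robot, y to its left, z up, the work surface at z = 0. Lengths are in m, angles in rad, forces in N, time in s.
With the tool pointing down it reaches from about 0.4 to 0.875 m from the base axis. Payload 4.4 kg.
Tool frame: the origin (TCP) lies between the finger pads, 19 mm behind the fingertips; this is the grasp point; z points along the fingers, y is the line along which they close (so a half turn about z gives the same grasp; the last joint's range is limited). The gripper opens to 85 mm and grips with 20 to 120 N. Pads are 22 mm wide; open, the fingers measure 114 mm over their backs; the gripper's body (76 mm by 85 mm) begins 54 mm behind the grasp point. The pads swing forward as they close: fully open they stand 13 mm farther back than shut.
Start: joints at [-1.317, 0.628, 0.038, 1.517, -0.027, 0.996, -0.02], TCP at [0.204, 0.617, 0.25] pointing down, gripper open.
Joint ranges: [-3.06, 3.06], [-0.37, 2.12], [-1.25, 1.32], [0.18, 2.47], [-1.1, 4.24], [0.23, 1.98], [-2.94, 2.94]. Speed limits (rad/s): [2.57, 2.57, 3.14, 3.14, 3.14, 3.14, 3.14].

## Interface

Orientations are given as a rotation vector (axis times angle).
In Python, from plant import status, eyes, env gives the robot as it stands.
- The arm moves only by the tool step_arm, never from a script. Its argument "rows" is a list that holds one entry, the list of rows, each a list of 7 numbers: the shift along the tool's x, y, z in units of 30 mm (1.0 is 30 mm), then the turn, a rotation vector about the tool's x, y, z in units of 0.12 rad (1.0 is 0.12 rad), then the opening, from 0 (shut) to 1 (fully open). In form: [[[x, y, z, wx, wy, wz, hand], ...]]. A call has 1 to 8 rows; each row shifts and turns the commanded pose from where the row before left it, along the tool's axes as they then stand; what a row does not reach is not made up. A row lasts 1/10 s, in which the tool goes at most 50 mm and 8.59 degrees, less where a joint would pass 70% of its speed; a pose out of reach is approached as far as the arm can. A call with a number of a shift or a turn outside -1 to 1 is refused whole. A call with a gripper value outside its range is refused whole. The fingers move at their own pace and stop on an object; the grip force is fixed at half the most. Time passes only in rows, so rows that do not move let the fingers close. It gives the time, the measured TCP pose, the force, the opening and the grip force at its end, in the units of the state.
- status.observe(): the state, without advancing time (a new reading comes with each control period).
- eyes.camera(name): name is "scene" or "top"; returns a dict with "image" (420x560x3 uint8, red, green, blue), "depth" (420x560 float32, m along the optical axis (not along the pixel's ray), 0 where there is no reading), "fx", "fy", "cx", "cy" (pixels), "T" (4x4, takes a point from camera to world coordinates). Camera axes: x right, y up, looking along -z (the intrinsics and any distortion apply to the point x, -y, -z); pixel columns grow to the right and rows downward; lengths in m; the calibration is good to about 2 mm. A picture is of the moment at which its call begins.
- env.finish_job(): hands the job in; it is judged then, once.
The state is a dict: "time_s": time; "qpos": joint angles; "qvel": joint speeds; "joint_torque": joint torques, N m; "tcp_pos": TCP position; "tool_rot": TCP orientation; "contact_force": force on the tool from outside, world axes, zero at the start; "moment": the same for the moment, N m; "finger_gap": finger opening in m; "finger_force": force on a finger pad.
Only numpy, scipy, OpenCV 4.12 (cv2) and the standard library are available. Lean on these libraries where they do the work, as an engineer would, in place of code of your own. Each camera call takes 0.05 s, during which the arm holds its last target. There are 200 camera calls.

## Task

The sample is already in the moisture analyser: push its open hood down until it is fully shut, then start the drying by pointing at the triangular touch-free sensor on the front panel, holding the fingertips about two centimetres above its middle, without touching it, for two seconds. Do not point down at the disc-shaped or the bar-shaped sensor on the way, do not touch the panel or any sensor, and leave the sample dish, beaker, bottle and tweezers where they are.

Things in the scene. Friction and masses are not known exactly. Their poses are not given: they have to be found in the camera images.
- analyser: Fixed bench-top moisture analyser, blue rear block 260 x 240 x 75 mm high on a white foot. Origin on the bench, x along its depth (front panel towards -x, hinge towards +x), z up; place and yaw differ each time. Block spans x -85 to +180 mm and y +-120 mm. Steel hinge brackets on it reach 95 mm above the bench at x 124 to 146 mm.
- hood_hinge (a point): Point on the hood's hinge line (the line along the analyser's y axis), 85 mm above the bench, at x = +125 mm, y = 0 in the analyser's frame. Does not move with the hood.
- hood (a joint): Hood angle in rad: 0 fully shut (a stop), grows as it opens; starts 0.95 to 1.25 (lip uppermost), upper stop 1.35. The hinge is stiff: the hood stays where it is left, and a push of about 3 to 5 N square to the lip moves it. The hood is a white round cover, 150 mm across; shut, its top is 134 mm above the bench, its middle 85 mm from the hinge line.
- hood_lip (a point): On the outer (upper when shut) face of the hood's grey lip, mid-width, 200 mm from the hinge line and 10 mm outward; turns with the hood (z outward from that face, x to the hinge, y along it). The lip is a flat tongue 75 mm wide, 10 mm thick, sticking out of the round cover from 160 to 216 mm from the hinge line. Shut, this point is 95 mm above the bench, over the panel's rear.
- panel: Fixed low white front panel of the analyser, 105 (deep) x 240 x 45 mm high, in front of the blue block and turned with it, with a flat display strip between the sensors and the block. Origin on the bench under its centre. Not to be touched.
- sensor_triangle: The start sensor: flat black equilateral triangle, 42 mm sides, 4 mm high, lying on the front panel. Origin at its middle on the panel's surface, 45 mm above the bench (top at 49 mm). The three sensors stand 75 mm apart in a row across the panel, 157 mm in front of the analyser's origin, in an order that changes each time. Not to be touched.
- sensor_disc: Wrong sensor: flat black disc, 34 mm diameter, 4 mm high, on the panel. Origin at its middle on the panel's surface.
- sensor_bar: Wrong sensor: flat black bar, 36 x 14 mm, 4 mm high, on the panel. Origin at its middle on the panel's surface.
- dish: Loose shallow aluminium sample dish, 90 mm diameter, 8 mm high, with a pale sample disc in it, lying on the analyser's pan under the hood. Origin under its centre. Leave it alone.
- beaker: Loose glass beaker, 70 mm diameter, 85 mm high, standing to the left of the analyser. Origin under its centre. Leave it alone.
- bottle: Loose closed amber bottle, 68 mm diameter, 145 mm high, standing to the right of the analyser. Origin under its centre. Leave it alone.
- tweezers: Loose green plastic tweezers, 125 mm long, 10 mm high, lying to the right of the front panel. Origin under the middle, x along the length. Leave them alone.

How it is judged:
By the outcome, as a careful person would: the job done as asked, in the order asked, and still so for the second after the job is handed in, with the robot touching nothing.
It also fails if it takes over 51 s, if anything falls off the work surface, if the arm or the gripper's body presses on something with over 40 N, if the wrist force passes 120 N, or if a joint passes its speed limit or range.

## Working session

There is one attempt and no reset: what is moved stays moved. The work goes in short steps, Python scripts to look and compute and a tool call to move; the robot and the scene stay as the last step left them, time stands still between calls to the robot, and variables do not carry over. Pictures are saved under pics/ and viewed, at most 10 in all, crops included, and the job is handed in when it is done.

Besides the shell and the picture viewer there is one more tool, called after "Call:" by a JSON object that holds its "op" and its "data". step_arm: Moves the arm, as the interface text tells. Its arguments: {"type":"object","properties":{"rows":{"type":"array","items":{"type":"array","items":{"type":"array","items":{"type":"number","minimum":-1,"maximum":1}}}}},"required":["rows"]}

```bash
mkdir -p pics; ls
python3 - <<'E'
from plant import status, eyes
import cv2,numpy as np
for n in ("scene","top"):
    c=eyes.camera(n); cv2.imwrite(f"pics/{n}0.png",c["image"][:,:,::-1]); np.savez(f"{n}0.npz",**c)
    print(n,c["fx"],c["fy"],c["cx"],c["cy"],np.round(c["T"],3).tolist(),[k for k in c])
s=status.observe();print(s)
E
```

```text
pics
scene 414.1774351374262 414.1774351374262 271.3057124574572 212.0687328364575 [[0.835, -0.414, 0.362, 0.935], [0.55, 0.647, -0.529, -0.474], [-0.015, 0.641, 0.768, 0.831], [0.0, 0.0, 0.0, 1.0]] ['image', 'depth', 'fx', 'fy', 'cx', 'cy', 'T']
top 410.9813800985875 410.9813800985875 275.4299126242171 211.5466510806338 [[-0.145, 0.969, -0.2, 0.426], [-0.989, -0.143, 0.024, 0.058], [-0.006, 0.201, 0.979, 0.942], [0.0, 0.0, 0.0, 1.0]] ['image', 'depth', 'fx', 'fy', 'cx', 'cy', 'T']
{'time_s': 0.1, 'qpos': array([-1.31678528,  0.62926079,  0.03843328,  1.5182478 , -0.0269789 ,
        0.99630347, -0.02002743]), 'qvel': array([ 3.51432676e-04, -2.06590395e-03,  1.62568044e-03, -1.12025414e-03,
       -3.32861263e-04,  3.90426892e-04,  8.22172917e-05]), 'joint_torque': array([ 3.28145507e-03, -5.64538085e+01,  1.23048440e+00, -1.93973851e+01,
        1.12648160e-02,  5.49410135e-03,  1.02498106e-05]), 'tcp_pos': array([0.20415794, 0.61655874, 0.24918263]), 'tool_rot': array([-5.00190612e-01, -3.10127053e+00,  2.64545238e-03]), 'contact_force': array([-0.47078384, -0.44973984,  0.20223361]), 'moment': array([ 0.00030935,  0.05981948, -0.06600284]), 'finger_force': 0.0, 'finger_gap': 0.08565571966636587}
```

View pics/scene0.png

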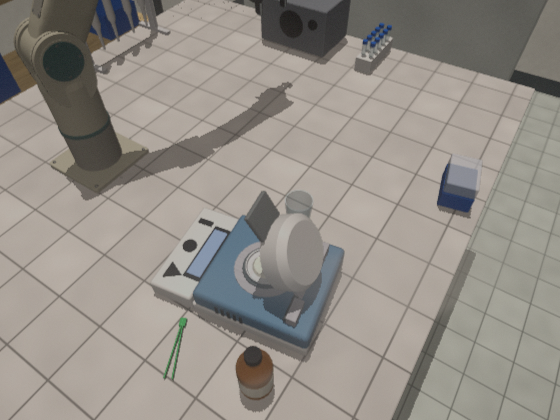

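View pics/top0.png

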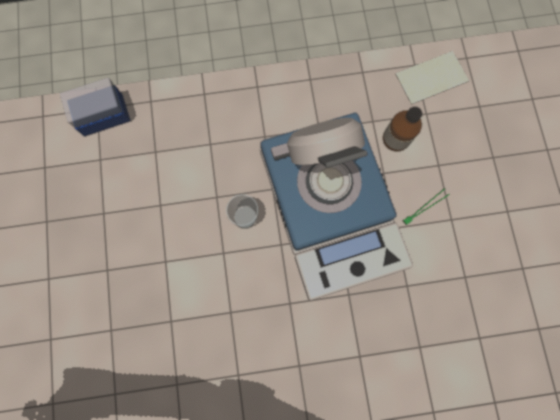

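The scene view shows the hood open, with the grey lip at about (262,215). The sensors are the bar (207,222), disc (190,245) and triangle (173,269). In the top view they are the bar (325,279), disc (357,268) and triangle (390,258), with the lip at about (342,157).

```bash
cat > h.py <<'E'
import numpy as np, cv2
def ray(c,u,v):
    d=np.array([(u-c["cx"])/c["fx"],-(v-c["cy"])/c["fy"],-1.0]); return c["T"][:3,3],c["T"][:3,:3]@d
def onz(c,u,v,z):
    o,d=ray(c,u,v); return o+d*(z-o[2])/d[2]
def pt(c,u,v): # depth
    o,d=ray(c,u,v); return o+d*c["depth"][int(round(v)),int(round(u))]
def tri(c1,p1,c2,p2):
    o1,d1=ray(c1,*p1);o2,d2=ray(c2,*p2)
    s=np.linalg.lstsq(np.c_[d1,-d2],o2-o1,rcond=None)[0]
    a,b=o1+d1*s[0],o2+d2*s[1]; return (a+b)/2,np.linalg.norm(a-b)
def blob(c,u,v,th=70,r=16):
    g=c["image"].max(2); m=(g<th).astype(np.uint8)
    n,l,st,ce=cv2.connectedComponentsWithStats(m)
    w=l[v-3:v+4,u-3:u+4]; k=np.bincount(w[w>0]).argmax(); return ce[k],st[k,4],(l==k)
E
python3 - <<'E'
from h import *
S=dict(np.load("scene0.npz"));T=dict(np.load("top0.npz"))
P={}
for n,a,b in(("bar",(207,222),(325,279)),("disc",(190,245),(357,268)),("tri",(173,269),(390,258))):
    pa,na,_=blob(S,*a);pb,nb,_=blob(T,*b)
    p,e=tri(S,pa,T,pb);P[n]=p
    print(n,pa.round(1),na,pb.round(1),nb,"tri",p.round(4),round(e,4),onz(S,*pa,.049).round(4),onz(T,*pb,.049).round(4))
d=P["bar"]-P["tri"];print(np.linalg.norm(d)/2,np.arctan2(d[1],d[0])) 
yaw=np.arctan2(-d[0],d[1]);print("yaw",yaw)
ex=np.array([np.cos(yaw),np.sin(yaw)]);ey=np.array([-ex[1],ex[0]])
O=P["disc"][:2]*0+np.mean([P[k][:2] for k in P],0)+.157*ex;print("O",O,"hinge",O+.125*ex)
H=O+.125*ex
for nm,C in(("scene",S),("top",T)):
    v,u=np.mgrid[0:420,0:560]; d=C["depth"]
    X=np.stack([(u-C["cx"])/C["fx"]*d,-(v-C["cy"])/C["fy"]*d,-d],-1)@C["T"][:3,:3].T+C["T"][:3,3]
    im=C["image"].astype(int); q=X[...,:2]-H; a=q@ex;b=q@ey;z=X[...,2]-.085
    m=(d>0)&(abs(b)<.037)&(a>-.2)&(a<.05)&(z>.1)&(im.max(2)<140)
    print(nm,m.sum())
    r=np.hypot(a,z);th=np.arctan2(z,-a);mm=m&(r>.165)&(r<.23)
    print("r",np.percentile(r[mm],[1,50,99]),"th",np.percentile(th[mm],[2,10,50,90,98]),"b",np.percentile(b[mm],[1,99]),"px",u[mm].min(),u[mm].max(),v[mm].min(),v[mm].max())
    k=np.flatnonzero(mm.ravel())[::max(1,mm.sum()//12)]
    print(np.c_[a.ravel()[k],b.ravel()[k],z.ravel()[k],im.reshape(-1,3)[k].max(1)].round(3))
    far=(d>0)&(X[...,2]>.02)&(X[...,0]>.3)
    
    bz=(d>0)
for n,(u,v) in dict(beaker=(244,214),bottle=(400,125)).items(): print(n,pt(T,u,v).round(3))
E
```

```text
bar [205.5 221.9] 51 [324.2 279.2] 53 tri [ 0.4472 -0.0457  0.0466] 0.0009 [ 0.449  -0.0468  0.049 ] [ 0.4468 -0.0458  0.049 ]
disc [189.2 245.1] 112 [357.1 268.5] 128 tri [ 0.4592 -0.12    0.0467] 0.0004 [ 0.4607 -0.1209  0.049 ] [ 0.4589 -0.1197  0.049 ]
tri [171.4 267.6] 26 [389.6 257.9] 98 tri [ 0.471  -0.1915  0.0552] 0.0005 [ 0.4674 -0.1891  0.049 ] [ 0.4711 -0.1934  0.049 ]
0.07397521134165432 1.732580786048415
yaw 0.16178445925351848
O [ 0.61404094 -0.09377597] hinge [ 0.73740862 -0.07364102]
scene 1083
r [0.16547663 0.19399455 0.21589449] th [1.06462746 1.08715214 1.10069074 1.11001258 1.11450318] b [-0.03665951  0.03459054] px 244 277 191 237
[[-1.03e-01  3.40e-02  1.88e-01  1.28e+02]
 [-9.00e-02  3.00e-02  1.79e-01  8.90e+01]
 [-8.40e-02  3.40e-02  1.66e-01  1.18e+02]
 [-9.70e-02 -2.00e-03  1.87e-01  8.60e+01]
 [-7.70e-02  3.20e-02  1.55e-01  9.50e+01]
 [-9.10e-02 -6.00e-03  1.81e-01  8.60e+01]
 [-8.10e-02  1.10e-02  1.62e-01  8.80e+01]
 [-9.90e-02 -3.00e-02  1.90e-01  1.02e+02]
 [-8.80e-02 -1.40e-02  1.71e-01  8.60e+01]
 [-9.60e-02 -3.60e-02  1.84e-01  8.10e+01]
 [-8.80e-
[... 189 characters left out ...]
9  1.09335339 1.10392659 1.10729399] b [-0.03583634  0.03663405] px 318 366 147 167
[[-7.60e-02 -3.00e-02  1.51e-01  8.20e+01]
 [-8.30e-02 -1.90e-02  1.64e-01  6.50e+01]
 [-7.50e-02  0.00e+00  1.49e-01  9.20e+01]
 [-9.10e-02 -1.00e-02  1.78e-01  6.70e+01]
 [-1.01e-01 -1.70e-02  1.93e-01  9.20e+01]
 [-1.04e-01 -2.30e-02  1.92e-01  9.80e+01]
 [-1.07e-01 -2.60e-02  1.91e-01  8.80e+01]
 [-1.07e-01 -2.40e-02  1.88e-01  9.10e+01]
 [-8.30e-02  3.50e-02  1.63e-01  6.60e+01]
 [-9.60e-02  2.60e-02  1.87e-01  7.40e+01]
 [-1.05e-01  8.00e-03  1.90e-01  9.40e+01]
 [-1.04e-01  2.20e-02  1.91e-01  9.60e+01]
 [-1.07e-01  3.30e-02  1.88e-01  8.80e+01]]
beaker [0.623 0.108 0.003]
bottle [ 0.747 -0.257  0.106]
```

Call:
{"op": "step_arm", "data": {"rows": [[[0,0,-0.9,0,0,-1,0],[0,0,-0.9,0,0,-1,0],[0,0,-0.9,0,0,-1,0],[0,0,-0.9,0,0,-1,0],[-0.3,-0.6,0,0,0,0,0],[-0.48,-1,0,0,0,0,0],[-0.48,-1,0,0,0,0,0],[-0.48,-1,0,0,0,0,0]]]}}

```text
time_s: 0.9
tcp_pos: [0.2736, 0.5174, 0.3576]
tool_rot: [0.252, -3.131, 0.001]
contact_force: [-0.1, 0.7, -0.9]
finger_gap: 0.0003
finger_force: 0.0
```

Call:
{"op": "step_arm", "data": {"rows": [[[-0.48,-1,0,0,0,0,0],[-0.48,-1,0,0,0,0,0],[-0.48,-1,0,0,0,0,0],[-0.48,-1,0,0,0,0,0],[-0.48,-1,0,0,0,0,0],[-0.48,-1,0,0,0,0,0],[-0.48,-1,0,0,0,0,0],[-0.48,-1,0,0,0,0,0]]]}}

```text
time_s: 1.7
tcp_pos: [0.4255, 0.2988, 0.3577]
tool_rot: [0.251, -3.131, 0.001]
contact_force: [0.2, 0.1, 0.4]
finger_gap: 0.0
finger_force: 0.0
```

Call:
{"op": "step_arm", "data": {"rows": [[[-0.48,-1,0,0,0,0,0],[-0.48,-1,0,0,0,0,0],[-0.48,-1,0,0,0,0,0],[-0.48,-1,0,0,0,0,0],[-0.48,-1,0,0,0,0,0],[-0.48,-1,0,0,0,0,0],[-0.48,-1,0,0,0,0,0],[-0.48,-1,0,0,0,0,0]]]}}

```text
time_s: 2.5
tcp_pos: [0.5775, 0.0805, 0.3576]
tool_rot: [0.251, -3.131, -0.0]
contact_force: [0.7, -0.0, -0.3]
finger_gap: 0.0
finger_force: 0.0
```

Call:
{"op": "step_arm", "data": {"rows": [[[-0.48,-1,0,0,0,0,0],[-0.48,-1,0,0,0,0,0],[-0.48,-1,0,0,0,0,0],[-0.48,-1,0,0,0,0,0],[-0.4,-0.8,0,0,0,0,0],[0,0,0,0,0,0,0]]]}}

```text
time_s: 3.1
tcp_pos: [0.6696, -0.0546, 0.3566]
tool_rot: [0.242, -3.131, 0.005]
contact_force: [-0.2, -1.1, -0.2]
finger_gap: 0.0
finger_force: 0.0
```

```bash
cat >> h.py <<'E'
yaw=.163;ex=np.array([np.cos(yaw),np.sin(yaw)]);ey=np.array([-ex[1],ex[0]])
H=np.array([.7372,-.0738])
def az(p): q=p[:2]-H; return np.array([q@ex,q@ey,p[2]])
def tcp_for(th,r=.2,out=.01,tip=.019,h=.011):
    return np.array([-r*np.cos(th)+out*np.sin(th)+h, .085+r*np.sin(th)+out*np.cos(th)+tip])
E
python3 - <<'E'
from h import *
from plant import status
s=status.observe();print(s["time_s"],s["tcp_pos"],az(s["tcp_pos"]),s["tool_rot"],s["contact_force"],s["qpos"].round(2))
print(tcp_for(1.05,out=.04),[tcp_for(t).round(4).tolist() for t in np.arange(1.05,-.1,-.15)])
E
```

```text
3.1 [ 0.66963959 -0.05459237  0.35664077] [-0.06354789  0.02991668  0.35664077] [ 0.24166776 -3.13111974  0.00520528] [-0.17651307 -1.09416233 -0.23557766] [-0.01  0.58  0.1   1.3  -0.05  1.26  1.81]
[-0.05381728  0.29738749] [[-0.0798, 0.2825], [-0.1055, 0.2669], [-0.1285, 0.2476], [-0.1484, 0.2252], [-0.1647, 0.2], [-0.1771, 0.1727], [-0.1853, 0.1438], [-0.189, 0.114]]
```

Call:
{"op": "step_arm", "data": {"rows": [[[-0.4,-0.5,0,0,0,0,0],[-0.4,-0.5,0,0,0,0,0],[0,0,0.7,0,0,0,0],[0,0,0.7,0,0,0,0],[0,0,0.7,0,0,0,0],[0,0,0.4,0,0,0,0],[0,0,0,0,0,0,0]]]}}

```text
time_s: 3.8
tcp_pos: [0.6959, -0.0743, 0.2808]
tool_rot: [0.252, -3.127, -0.002]
contact_force: [-0.3, -0.5, 0.6]
finger_gap: -0.0002
finger_force: 0.0
```

Run:
```python
from h import *
from plant import status,eyes
s=status.observe();print(s["time_s"],az(s["tcp_pos"]),s["tool_rot"],s["contact_force"])
c=eyes.camera("scene");im=c["image"][100:340,150:400,::-1];cv2.imwrite("pics/s1.png",cv2.resize(im,None,fx=2.4,fy=2.4))
```

```text
3.8 [-0.04084664  0.00623458  0.28076199] [ 2.52136357e-01 -3.12697929e+00 -1.87469702e-03] [-0.26034475 -0.45488045  0.6346129 ]
```

View pics/s1.png

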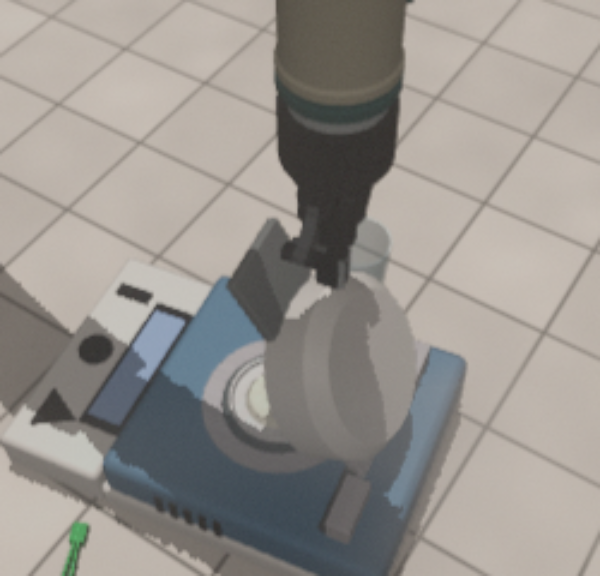

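The fingertips are behind the lip at crop (335,280), clear of both the lip and the dome. I'll push along the arc next.

Call:
{"op": "step_arm", "data": {"rows": [[[0.5,-0.1,0,0,0,0,0],[0.5,-0.1,0,0,0,0,0],[0.3,0,0,0,0,0,0],[0.43,0,0.26,0,0,0,0],[0.43,0,0.26,0,0,0,0],[0,0,0,0,0,0,0]]]}}

```text
time_s: 4.45
tcp_pos: [0.6338, -0.0916, 0.2684]
tool_rot: [-0.25, 3.13, -0.0]
contact_force: [0.4, -0.2, 0.2]
finger_gap: 0.0001
finger_force: 0.0
```

Run:
```python
from h import *
from plant import status,eyes
s=status.observe();print(s["time_s"],az(s["tcp_pos"]),s["tool_rot"],s["contact_force"])
c=eyes.camera("scene");im=c["image"][100:340,150:400,::-1];cv2.imwrite("pics/s2.png",cv2.resize(im,None,fx=2.4,fy=2.4))
```

```text
4.45 [-0.10490754 -0.00078155  0.2683651 ] [-2.50403614e-01  3.13047627e+00 -1.89075872e-04] [ 0.44176501 -0.15318223  0.16015004]
```

View pics/s2.png

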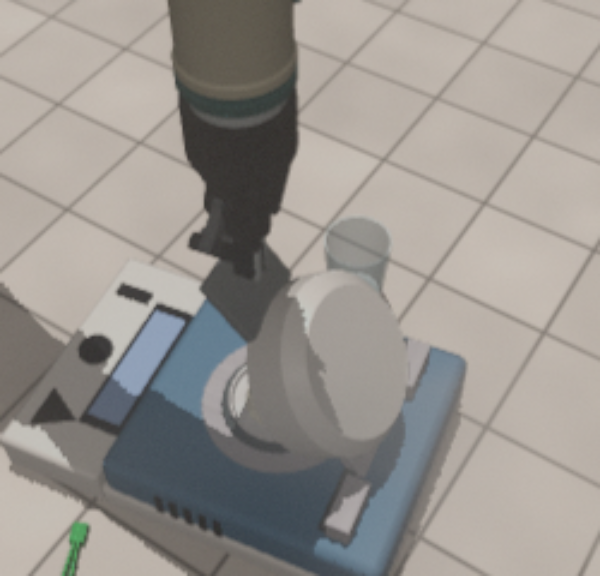

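The hood is turning down with the lip under the fingertips at crop (245,275), so I'll continue along the arc.

Call:
{"op": "step_arm", "data": {"rows": [[[0.38,0,0.32,0,0,0,0],[0.38,0,0.32,0,0,0,0],[0.33,0,0.37,0,0,0,0],[0.33,0,0.37,0,0,0,0],[0.27,0,0.42,0,0,0,0],[0.27,0,0.42,0,0,0,0],[0,0,0,0,0,0,0]]]}}

```text
time_s: 5.2
tcp_pos: [0.5758, -0.1006, 0.2002]
tool_rot: [0.251, -3.13, -0.001]
contact_force: [-0.4, -0.0, 0.1]
finger_gap: -0.0004
finger_force: 0.0
```

Call:
{"op": "step_arm", "data": {"rows": [[[0.2,0,0.45,0,0,0,0],[0.2,0,0.45,0,0,0,0],[0.14,0,0.48,0,0,0,0],[0.14,0,0.48,0,0,0,0],[0.06,0,0.4,0,0,0,0],[0.05,0,0.3,0,0,0,0],[0,0,0,0,0,0,0]]]}}

```text
time_s: 5.9
tcp_pos: [0.5526, -0.1044, 0.1231]
tool_rot: [0.251, -3.13, -0.001]
contact_force: [-0.4, 0.0, 0.2]
finger_gap: -0.0003
finger_force: 0.0
```

Run:
```python
from h import *
from plant import status
s=status.observe();print(s["time_s"],az(s["tcp_pos"]),s["tool_rot"],s["contact_force"])
```

```text
5.9 [-0.18707669 -0.00021796  0.12310621] [ 2.51482991e-01 -3.13002406e+00 -8.04342341e-04] [-0.39305872  0.0413435   0.20895406]
```

Call:
{"op": "step_arm", "data": {"rows": [[[0.02,0,0.2,0,0,0,0],[0,0,0.1,0,0,0,0],[0,0,0,0,0,0,0]]]}}

```text
time_s: 6.2
tcp_pos: [0.5521, -0.1046, 0.1147]
tool_rot: [0.251, -3.131, -0.0]
contact_force: [1.3, -0.5, 0.2]
finger_gap: -0.0002
finger_force: 0.0
```

Call:
{"op": "step_arm", "data": {"rows": [[[0,0,0.1,0,0,0,0],[0,0,0,0,0,0,0]]]}}

```text
time_s: 6.4
tcp_pos: [0.5522, -0.1047, 0.1137]
tool_rot: [-0.251, 3.131, 0.0]
contact_force: [-4.2, 0.7, 14.1]
finger_gap: -0.0003
finger_force: 7.4
```

Call:
{"op": "step_arm", "data": {"rows": [[[0,0,0.05,0,0,0,0],[0,0,0,0,0,0,0]]]}}

```text
time_s: 6.6
tcp_pos: [0.5522, -0.1047, 0.1135]
tool_rot: [-0.251, 3.131, 0.0]
contact_force: [-6.3, 2.6, 26.0]
finger_gap: -0.0001
finger_force: 13.0
```

Call:
{"op": "step_arm", "data": {"rows": [[[0,0,-0.5,0,0,0,0],[0,0,-1,0,0,0,0],[0,0,-1,0,0,0,0],[0,0,-1,0,0,0,0],[0,0,0,0,0,0,0]]]}}

```text
time_s: 7.1
tcp_pos: [0.5546, -0.1052, 0.2195]
tool_rot: [-0.25, 3.124, -0.003]
contact_force: [1.0, -0.0, -0.6]
finger_gap: -0.0001
finger_force: 0.0
```

Run:
```python
from h import *
from plant import status,eyes
s=status.observe();print(s["time_s"],az(s["tcp_pos"]),s["tool_rot"],s["contact_force"])
ims=[]
for n in("scene","top"):
    C=eyes.camera(n);np.savez(n+"1.npz",**C)
    v,u=np.mgrid[0:420,0:560]; d=C["depth"]
    X=np.stack([(u-C["cx"])/C["fx"]*d,-(v-C["cy"])/C["fy"]*d,-d],-1)@C["T"][:3,:3].T+C["T"][:3,3]
    q=X[...,:2]-H;a=q@ex;b=q@ey;z=X[...,2];m=(d>0)&(abs(b)<.035)&(z<.11)&(z>.07)&(a>-.212)&(a<-.165)
    m2=(d>0)&(np.hypot(a+.085,b)<.05)&(z>.11)&(z<.16)
    print(n,m.sum(),np.percentile(z[m],[5,50,95]) if m.any() else 0,m2.sum(),np.percentile(z[m2],[5,50,95]) if m2.any() else 0)
    if m.sum()>20: print(np.polyfit(a[m],z[m],1))
    if m2.sum()>20: print(np.polyfit(a[m2],z[m2],1))
    ims.append(C["image"][90:340,140:440,::-1])
cv2.imwrite("pics/s3.png",cv2.resize(np.hstack(ims),None,fx=1.33,fy=1.33))
```

```text
7.1 [-0.18524284 -0.00139394  0.21945939] [-2.50469193e-01  3.12394325e+00 -2.84183416e-03] [ 1.01795646 -0.03202671 -0.56062301]
scene 571 [0.09133553 0.094213   0.09643511] 1570 [0.13131116 0.13327194 0.13524093]
[-0.02292417  0.08912301]
[0.00039784 0.13330495]
top 558 [0.09298306 0.09533444 0.09803377] 1756 [0.13222634 0.134496   0.13674448]
[-0.01228576  0.09285188]
[0.00093268 0.13458812]
```

View pics/s3.png

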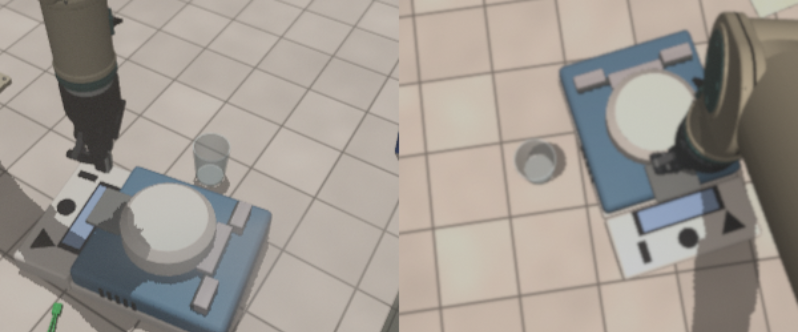

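The hood is fully shut: its top is level at 134 mm and the lip is at 95 mm. I'll move sideways over the block first, then forward to the triangle, staying clear of the disc at scene crop (66,207).

Call:
{"op": "step_arm", "data": {"rows": [[[0,-0.8,0,0,0,0,0],[0,-0.8,0,0,0,0,0],[0,-0.87,0,0,0,0,0],[0.8,0,0,0,0,0,0],[0.8,0,0,0,0,0,0],[0.8,0,0,0,0,0,0],[0.8,0,0,0,0,0,0],[0,0,0,0,0,0,0]]]}}

```text
time_s: 8.0
tcp_pos: [0.4646, -0.1936, 0.214]
tool_rot: [0.246, -3.125, -0.003]
contact_force: [-0.6, -0.5, -0.3]
finger_gap: -0.0002
finger_force: 0.0
```

Run:
```python
from h import *
from plant import status,eyes
s=status.observe();print(s["time_s"],s["tcp_pos"],az(s["tcp_pos"]),s["tool_rot"],cv2.Rodrigues(s["tool_rot"])[0][:,2])
```

```text
8.0 [ 0.46456476 -0.19360841  0.21398334] [-0.28846384 -0.07397732  0.21398334] [ 2.46196888e-01 -3.12546610e+00 -2.82516400e-03] [-0.00656524  0.00129066 -0.99997762]
```

Call:
{"op": "step_arm", "data": {"rows": [[[-0.24,-0.05,0,0,0,0,0],[0,0,0.8,0,0,0,0],[0,0,0.8,0,0,0,0],[0,0,0.8,0,0,0,0],[0,0,0.6,0,0,0,0],[0,0,0.5,0,0,0,0],[0,0,0.3,0,0,0,0],[0,0,0,0,0,0,0]]]}}

```text
time_s: 8.8
tcp_pos: [0.4769, -0.1928, 0.0999]
tool_rot: [0.253, -3.13, -0.002]
contact_force: [-0.1, -0.1, -0.3]
finger_gap: 0.0001
finger_force: 0.0
```

Run:
```python
from h import *
from plant import status,eyes
s=status.observe();print(s["time_s"],s["tcp_pos"],az(s["tcp_pos"]),s["contact_force"],cv2.Rodrigues(s["tool_rot"])[0][:,2])
```

```text
8.8 [ 0.47686939 -0.19281666  0.09989806] [-0.27619383 -0.07519285  0.09989806] [-0.13556075 -0.05711983 -0.31423466] [-0.00194248  0.00106826 -0.99999754]
```

Next I correct by +5 mm in tool x and go down 12 mm.

Call:
{"op": "step_arm", "data": {"rows": [[[0.17,0,0.2,0,0,0,0],[0,0,0.22,0,0,0,0],[0,0,0,0,0,0,0]]]}}

```text
time_s: 9.1
tcp_pos: [0.4712, -0.1943, 0.0885]
tool_rot: [0.251, -3.131, -0.001]
contact_force: [0.1, 0.8, -0.3]
finger_gap: 0.0002
finger_force: 0.0
```

Run:
```python
from h import *
from plant import status,eyes
s=status.observe();print(s["time_s"],s["tcp_pos"],az(s["tcp_pos"]),s["contact_force"])
C=eyes.camera("scene");cv2.imwrite("pics/s4.png",cv2.resize(C["image"][150:320,100:300,::-1],None,fx=3.4,fy=3.4))
```

```text
9.1 [ 0.4711532  -0.19426627  0.08849838] [-0.28206948 -0.07569563  0.08849838] [ 0.08913356  0.83657155 -0.25952788]
```

View pics/s4.png

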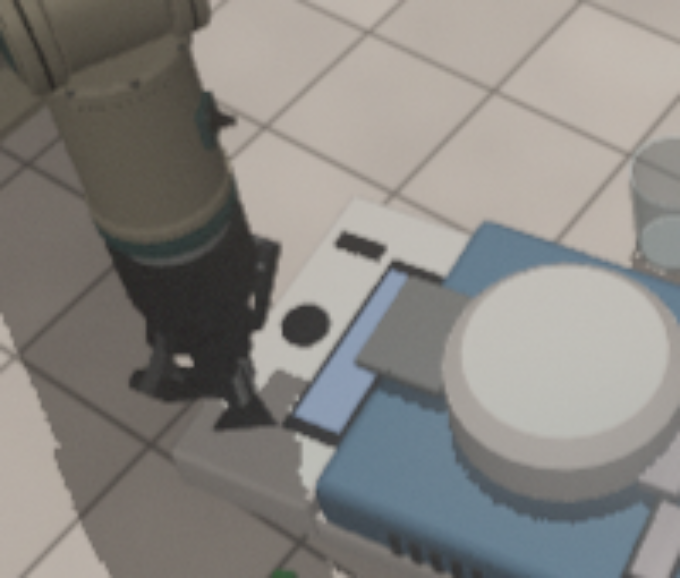

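The fingertips are just above the triangle at crop (245,405). I'll hold there.

Call:
{"op": "step_arm", "data": {"rows": [[[0,0,0.04,0,0,0,0],[0,0,0,0,0,0,0],[0,0,0,0,0,0,0],[0,0,0,0,0,0,0],[0,0,0,0,0,0,0],[0,0,0,0,0,0,0],[0,0,0,0,0,0,0],[0,0,0,0,0,0,0]]]}}

```text
time_s: 9.95
tcp_pos: [0.4715, -0.1943, 0.0877]
tool_rot: [0.251, -3.132, -0.0]
contact_force: [-0.1, 0.3, -0.4]
finger_gap: -0.0001
finger_force: 0.0
```

Call:
{"op": "step_arm", "data": {"rows": [[[0,0,0,0,0,0,0],[0,0,0,0,0,0,0],[0,0,0,0,0,0,0],[0,0,0,0,0,0,0],[0,0,0,0,0,0,0],[0,0,0,0,0,0,0],[0,0,0,0,0,0,0],[0,0,0,0,0,0,0]]]}}

```text
time_s: 10.75
tcp_pos: [0.4716, -0.1943, 0.0877]
tool_rot: [0.251, -3.131, -0.0]
contact_force: [0.0, 0.2, -0.5]
finger_gap: 0.0
finger_force: 0.0
```

Call:
{"op": "step_arm", "data": {"rows": [[[0,0,0,0,0,0,0],[0,0,0,0,0,0,0],[0,0,0,0,0,0,0],[0,0,0,0,0,0,0],[0,0,0,0,0,0,0],[0,0,0,0,0,0,0],[0,0,0,0,0,0,0],[0,0,0,0,0,0,0]]]}}

```text
time_s: 11.55
tcp_pos: [0.4715, -0.1943, 0.0877]
tool_rot: [0.251, -3.131, -0.0]
contact_force: [0.8, 0.5, 0.7]
finger_gap: -0.0
finger_force: 0.0
```

Call:
{"op": "step_arm", "data": {"rows": [[[0,0,0,0,0,0,0],[0,0,0,0,0,0,0],[0,0,0,0,0,0,0],[0,0,0,0,0,0,0],[0,0,-0.5,0,0,0,0],[0,0,-1,0,0,0,0],[0,0,-1,0,0,0,0],[0,0,-1,0,0,0,0]]]}}

```text
time_s: 12.35
tcp_pos: [0.4713, -0.1942, 0.1937]
tool_rot: [0.251, -3.131, -0.0]
contact_force: [0.0, -0.2, 0.3]
finger_gap: -0.0
finger_force: 0.0
```

Call:
{"op": "step_arm", "data": {"rows": [[[0,0,-1,0,0,0,0],[0,0,-0.5,0,0,0,0],[0,0,0,0,0,0,0],[0,0,0,0,0,0,0],[0,0,0,0,0,0,0]]]}}

```text
time_s: 12.85
tcp_pos: [0.4708, -0.1939, 0.2365]
tool_rot: [0.251, -3.129, -0.002]
contact_force: [-0.9, -0.1, -0.2]
finger_gap: 0.0
finger_force: 0.0
```

Run:
```python
from plant import env,status
print(status.observe()["qvel"].round(3)); print(env.finish_job())
```

```text
[ 0.001  0.007 -0.003 -0.     0.001  0.001  0.   ]
the job is handed in; nothing more can be done
None
```

The hood is fully shut, the fingertips were held about 2 cm above the triangle for nearly 3 s without touching it, and the job was handed in at about 13 s with the arm clear (the hand-in returned no verdict).

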